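Pack the chocolate eggs in order

ROBOT

A 6-joint arm with a two-finger parallel gripper is mounted at the origin on the work surface. World frame = base frame: x ahead of the robot, y to its left, z up, the work surface at z = 0. Lengths are in mm, angles in rad, forces in N, time in s.
With the tool pointing down it reaches from about 325 to 775 mm from the base axis. Payload 5.5 kg.
Tool frame: the origin (TCP) lies at the very end of the fingers, on their centre line; the grasp point (between the pads) lies 19 mm behind it; z points along the fingers, y is the line along which they close (so a half turn about z gives the same grasp; the last joint's range is limited). The gripper opens to 88 mm and grips with 3 to 60 N. Pads are 20 mm wide; open, the fingers measure 115 mm over their backs; the gripper's body (75 mm by 178 mm) begins 61 mm behind the grasp point.
Start: joints at [-1.309, 0.091, 1.231, -0, 1.82, -0.057], TCP at [188.056, -569.782, 222.631] pointing down, gripper open.
Joint ranges: [-2.87, 2.87], [-0.86, 2.18], [0.17, 2.46], [-1.51, 4.65], [0.06, 2.69], [-2.65, 2.65]. Speed limits (rad/s): [2.57, 2.57, 3.01, 3.14, 3.14, 3.14].

INTERFACE

Orientations are given as a unit quaternion [x, y, z, w].
In Python, from plant import manip gives the robot as it stands.
- The arm moves only by the tool move_arm, never from a script. Its argument "steps" is a list of rows, each an object of numbers: "tx", "ty", "tz": the shift along the tool's x, y, z in cm; "rx", "ry", "rz": the turn, a rotation vector about the tool's x, y, z in rad; "hand": the closure, from 0 (fully open) to 1 (shut). A call has 1 to 5 rows; each row shifts and turns the commanded pose from where the row before left it, along the tool's axes as they then stand; what a row does not reach is not made up. A row lasts 1/8 s, in which the tool goes at most 62.5 mm and 10.7 degrees, less where a joint would pass 70% of its speed; a pose out of reach is approached as far as the arm can. A call is refused whole if a number of a shift passes 6.25 or a number of a turn 0.188, either way. A call with a gripper value outside its range is refused whole. The fingers move at their own pace and stop on an object; the grip force is fixed at half the most. Time passes only in rows, so rows that do not move let the fingers close. It gives the time, the measured TCP pose, the force, the opening and the grip force at its end, in the units of the state.
- manip.read_state(): the state, without advancing time (a new reading comes with each control period).
- manip.capture(name): name is "scene" or "top"; returns a dict with "color" (400x640x3 uint8, red, green, blue), "K" (3x3 intrinsics, pixels), "T" (4x4, takes a point from camera to world coordinates). Camera axes: x right, y up, looking along -z (the intrinsics and any distortion apply to the point x, -y, -z); pixel columns grow to the right and rows downward; lengths in mm; the calibration is good to about 2 mm. A picture is of the moment at which its call begins. There is no depth.
- manip.finish_job(): hands the job in; it is judged then, once.
Trained networks look in the newest picture that a camera, given by its name, has taken for a name from the list of things; names that differ only in an ending like _2 or _b are one class to them, and where a whole thing is asked for, a point or a joint stands for the part that bears it (a point fixed in the world has none). Each returns a list of dicts, best first, with "score" (0 to 1); they miss things now and then, are a little off and sometimes report something else, mostly with a low value. They report only what shows in the picture. A call takes as long as a camera call. They do not tell look-alikes from the thing itself.
- manip.trace(camera, query): "pixels" (400x640 bool, what is visible of it) and "box" ([left, top, right, bottom] in pixels, round what is visible of it).
The state is a dict: "t": time; "joints": joint angles; "qvel": joint speeds; "joint_torque": joint torques, N m; "eef_pos": TCP position; "tool_rot": TCP orientation; "force": force on the tool from outside, world axes, zero at the start; "ft_torque": the same for the moment, N m; "opening": opening from 0.0 (shut) to 1.0 (fully open); "gripper_force": force on a finger pad.
Only numpy, scipy, OpenCV 4.12 (cv2) and the standard library are available. Lean on these libraries where they do the work, as an engineer would, in place of code of your own. Each camera call takes 0.05 s, during which the arm holds its last target. There are 200 camera calls.

TASK

Move the four chocolate eggs from the cooling rack into the wells of the white gift carton, one egg standing upright in each well, in the same order counted from the blue ends: the egg next to the blue end of the rack goes into the well next to the blue end of the carton, and so on along the row. Chocolate breaks, so set each egg down gently without dropping it or knocking any over, and leave the scraper, bowl and jar alone.

Things in the scene. Friction and masses are not known exactly. Their poses are not given: they have to be found in the camera images.
- dark_egg: dark chocolate egg, very dark brown, loose, about 90 g, standing upright: a round solid of revolution 72 mm tall, widest (47.6 mm diameter) 32 mm above its foot and nearly straight-sided from 24 to 40 mm, with a flat foot 28 mm across. Origin: centre of the foot; z up the axis. It starts centred on the tile of its own colour.
- milk_egg: milk chocolate egg, mid brown, loose, about 90 g, standing upright: a round solid of revolution 72 mm tall, widest (47.6 mm diameter) 32 mm above its foot and nearly straight-sided from 24 to 40 mm, with a flat foot 28 mm across. Origin: centre of the foot; z up the axis. It starts centred on the tile of its own colour.
- ivory_egg: ivory chocolate egg, cream white, loose, about 90 g, standing upright: a round solid of revolution 72 mm tall, widest (47.6 mm diameter) 32 mm above its foot and nearly straight-sided from 24 to 40 mm, with a flat foot 28 mm across. Origin: centre of the foot; z up the axis. It starts centred on the tile of its own colour.
- ruby_egg: ruby chocolate egg, reddish pink, loose, about 90 g, standing upright: a round solid of revolution 72 mm tall, widest (47.6 mm diameter) 32 mm above its foot and nearly straight-sided from 24 to 40 mm, with a flat foot 28 mm across. Origin: centre of the foot; z up the axis. It starts centred on the tile of its own colour.
- dark_tile: flavour tile, very dark brown border round a grey-blue middle, fixed on the cooling rack, 66 x 66 x 4 mm, the dark egg starts on it. It stays put, so it still shows after the egg is gone where that egg stood in the row. Origin: centre of its underside (top face 4 mm higher).
- milk_tile: flavour tile, mid brown border round a grey-blue middle, fixed on the cooling rack, 66 x 66 x 4 mm, the milk egg starts on it. It stays put, so it still shows after the egg is gone where that egg stood in the row. Origin: centre of its underside (top face 4 mm higher).
- ivory_tile: flavour tile, cream white border round a grey-blue middle, fixed on the cooling rack, 66 x 66 x 4 mm, the ivory egg starts on it. It stays put, so it still shows after the egg is gone where that egg stood in the row. Origin: centre of its underside (top face 4 mm higher).
- ruby_tile: flavour tile, reddish pink border round a grey-blue middle, fixed on the cooling rack, 66 x 66 x 4 mm, the ruby egg starts on it. It stays put, so it still shows after the egg is gone where that egg stood in the row. Origin: centre of its underside (top face 4 mm higher).
- rack: steel cooling rack, fixed: a flat bar 80 mm (x) x 370 mm (y), 8 mm thick, lying on the table, with a blue block 22 mm wide, 20 mm high across its +y end. The four tiles lie on it in a row along its y axis at y = +112.5, +37.5, -37.5, -112.5 mm, so y = +112.5 mm is the place next to the blue end. Origin: centre of its underside.
- carton: white gift carton insert, fixed: plate 80 (x) x 370 (y) mm, 10 mm high, a blue band 22 mm wide, 12 mm high across its -y end. Four empty round wells with tan floors, 60 mm wide, 8 mm deep (floor 2 mm above the table), at y = -112.5 (next to the blue end), -37.5, +37.5, +112.5 mm. Origin: centre of its underside. It lies roughly parallel to the rack, nearer the robot or further off.
- scraper: blue scraper with a steel blade, loose bystander lying flat, 198 x 80 mm, 18 mm high. Origin: underside, where handle meets head; y points to the blade.
- bowl: steel bowl, loose bystander, 124 mm across, 60 mm high. Origin: centre of its underside.
- jar: closed white jar, loose bystander, 68 mm diameter, 85 mm high. Origin: centre of its underside.
Things that resemble listed ones, but are neither listed nor needed, are in the scene too. What is shaped like the ivory_egg but purple or yellow is not meant.

How it is judged:
By the outcome, as a careful person would: the job done as asked, in the order asked, and still so for the second after the job is handed in, with the robot touching nothing.
It also fails if it takes over 115 s, if anything falls off the work surface, if the arm or the gripper's body presses on something with over 40 N, if the wrist force passes 120 N, or if a joint passes its speed limit or range.

## Working session

There is one attempt and no reset: what is moved stays moved. The work goes in short steps, Python scripts to look and compute and a tool call to move; the robot and the scene stay as the last step left them, time stands still between calls to the robot, and variables do not carry over. Pictures are saved under pics/ and viewed, at most 14 in all, crops included, and the job is handed in when it is done.

Besides the shell and the picture viewer there is one more tool, called after ">>>" as name(argument=value, ...), one argument or row to a line, values as JSON. move_arm: Moves the arm, as the interface text tells. Its arguments: {"type":"object","properties":{"steps":{"type":"array","items":{"type":"object","properties":{"tx":{"type":"number"},"ty":{"type":"number"},"tz":{"type":"number"},"rx":{"type":"number"},"ry":{"type":"number"},"rz":{"type":"number"},"hand":{"type":"number"}}}}},"required":["steps"]}

```bash
ls; mkdir -p pics; python3 - <<'E'
from plant import manip
import cv2
s=manip.read_state();print({k:s[k] for k in('t','eef_pos','tool_rot','opening','force')})
for c in("scene","top"):
    d=manip.capture(c);cv2.imwrite(f"pics/{c}0.png",d["color"][:,:,::-1]);print(d["K"].tolist(),d["T"].round(3).tolist(), [k for k in d])
    for q in("dark_egg","milk_egg","ivory_egg","ruby_egg","dark_tile","milk_tile","ivory_tile","ruby_tile","rack","carton","scraper","bowl","jar"):
        print(c,q,[(round(r["score"],2),[round(float(x)) for x in r["box"]]) for r in manip.trace(c,q)])
E
```

```text
pics
{'t': 0.0, 'eef_pos': array([ 187.98755424, -569.48007466,  221.51385481]), 'tool_rot': array([ 9.87322263e-01,  1.58725632e-01, -9.94888904e-05, -9.55495144e-04]), 'opening': 1.000523110095329, 'force': array([-1.06073457,  0.73591992,  0.22402866])}
[[365.2744877477864, 0.0, 321.9088600895474], [0.0, 365.2744877477864, 196.943943241446], [0.0, 0.0, 1.0]] [[0.392, -0.785, 0.479, 1074.186], [0.92, 0.328, -0.215, -200.912], [0.011, 0.525, 0.851, 853.886], [0.0, 0.0, 0.0, 1.0]] ['color', 'K', 'T']
scene dark_egg [(0.54, [305, 196, 322, 217])]
scene milk_egg [(0.76, [360, 174, 371, 197]), (0.65, [306, 196, 320, 216])]
scene ivory_egg [(0.61, [253, 213, 274, 238]), (0.55, [329, 186, 346, 206]), (0.49, [342, 146, 360, 166])]
scene ruby_egg [(0.6, [382, 168, 397, 184])]
scene dark_tile [(0.71, [298, 209, 330, 230])]
scene milk_tile [(0.78, [348, 186, 379, 207])]
scene ivory_tile [(0.7, [323, 197, 356, 216])]
scene ruby_tile [(0.85, [370, 174, 403, 199]), (0.45, [297, 206, 332, 229])]
scene rack [(0.86, [283, 161, 415, 238])]
scene carton [(0.84, [196, 145, 328, 217])]
scene scraper [(
[... 436 characters left out ...]
185, 292, 202]), (0.59, [330, 184, 346, 198])]
top ivory_egg [(0.69, [374, 189, 392, 205]), (0.62, [276, 225, 289, 240]), (0.51, [305, 188, 318, 204]), (0.25, [142, 202, 182, 246])]
top ruby_egg [(0.54, [255, 186, 270, 204])]
top dark_tile [(0.83, [327, 185, 348, 204])]
top milk_tile [(0.56, [279, 182, 298, 208])]
top ivory_tile [(0.73, [301, 181, 324, 206])]
top ruby_tile [(0.76, [252, 185, 272, 206])]
top rack [(0.75, [239, 182, 362, 209])]
top carton [(0.81, [300, 235, 431, 266])]
top scraper [(0.59, [288, 138, 352, 168]), (0.55, [331, 182, 343, 199])]
top bowl [(0.68, [145, 203, 182, 245]), (0.27, [289, 136, 353, 167])]
top jar [(0.66, [472, 226, 506, 252]), (0.27, [254, 185, 270, 204])]
```

View pics/scene0.png

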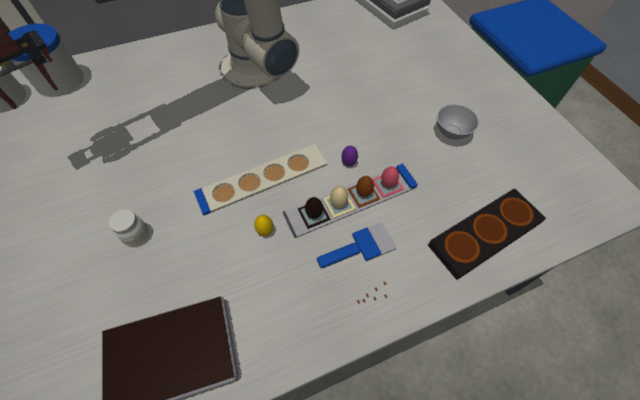

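View pics/top0.png

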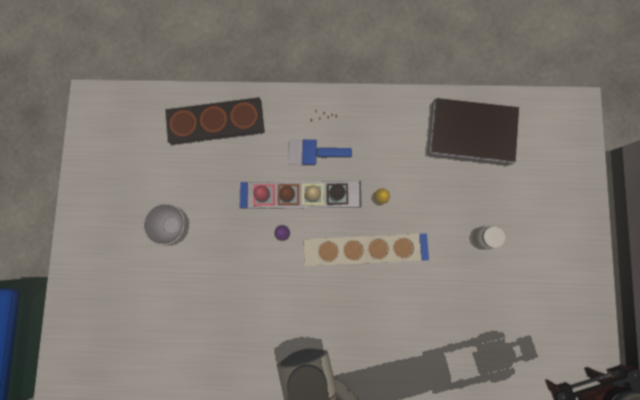

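```bash
python3 - <<'E'
import cv2
a=cv2.imread("pics/top0.png")[170:280,230:445]
cv2.imwrite("pics/topc.png",cv2.resize(a,None,fx=3.7,fy=3.7,interpolation=cv2.INTER_CUBIC))
E
```

```text
(no output)
```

View pics/topc.png

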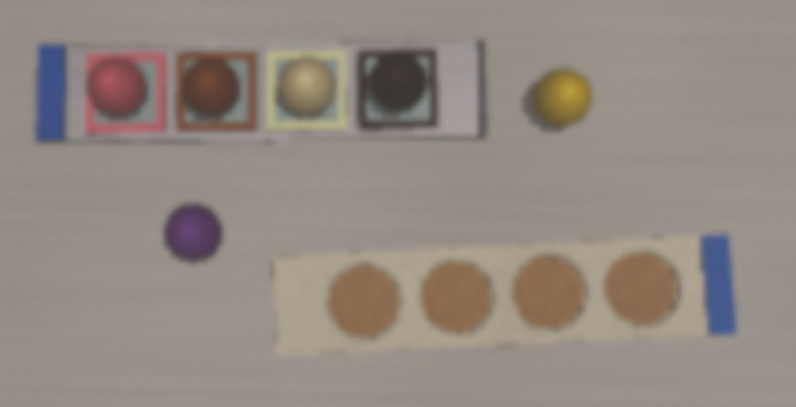

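Top view: the rack's blue end is on the left at (244,195). From there the row runs ruby (262,194), milk (288,194), ivory (313,194), dark (338,193). The carton's blue end is on the right at (424,247), with wells at about (404,247), (378,249), (353,250) and (328,251).

Look-alikes: the purple egg (282,232), the yellow egg (382,196) and the black three-well tray (214,120). None of these is wanted, and the crop confirms the choice.

```bash
cat > h.py <<'E'
import numpy as np,cv2
from plant import manip
def ray(d,u,v,z):
    K,T=d["K"],d["T"];r=np.array([(u-K[0,2])/K[0,0],-(v-K[1,2])/K[1,1],-1.]);r=T[:3,:3]@r
    return T[:3,3]+r*(z-T[2,3])/r[2]
def blobs(d,lo,hi,amin=60):
    m=cv2.inRange(cv2.cvtColor(d["color"],cv2.COLOR_RGB2HSV),lo,hi)
    n,l,s,c=cv2.connectedComponentsWithStats(m)
    return [(c[i],s[i,4]) for i in range(1,n) if s[i,4]>=amin]
def rect(mask):
    c=max(cv2.findContours(mask.astype(np.uint8),0,2)[0],key=cv2.contourArea);return cv2.minAreaRect(c)
E
python3 - <<'E'
from h import *
for c in("top","scene"):
    d=manip.capture(c);print(c)
    for b,a in blobs(d,(5,60,60),(20,200,230),80):
        print("tan",b.round(1),a,ray(d,*b,2.5)[:2].round(1))
    for b,a in blobs(d,(105,120,60),(125,255,255),40): print("blue",b.round(1),a,ray(d,*b,12)[:2].round(1))
    for q in("ruby","milk","ivory","dark"):
        for r in manip.trace(c,q+"_tile")[:1]:
            u,v=rect(r["pixels"])[0];print(q,"tile",round(u,1),round(v,1),ray(d,u,v,12)[:2].round(1))
        for r in manip.trace(c,q+"_egg")[:3]:
            vv,uu=np.nonzero(r["pixels"]);print(q,"egg",r["score"],ray(d,uu.mean(),vv.mean(),12+36)[:2].round(1))
    for q,z in(("rack",8),("carton",10)):
        r=manip.trace(c,q)[0];m=r["pixels"].astype(np.uint8);cc=max(cv2.findContours(m,0,2)[0],key=cv2.contourArea)
        w=np.array([ray(d,*p[0],z)[:2] for p in cc],np.float32);print(q,cv2.minAreaRect(w))
E
```

```text
top
tan [243.4 114.9] 641 [886.4 274.7]
tan [213.1 118.7] 646 [872.2 370.9]
tan [182.7 122.7] 638 [857.5 467.7]
tan [287.1 193.3] 328 [637.1 125.6]
tan [312.4 193. ] 143 [639.9  47.5]
tan [377.8 248.6] 315 [ 475.  -154.4]
tan [402.7 247.5] 316 [ 480.  -229.2]
tan [328.  250.9] 310 [464.3  -4.7]
tan [352.7 249.7] 308 [469.6 -79.2]
blue [309.1 151.8] 271 [767.5  61. ]
blue [334.  151.9] 226 [768.4 -16.3]
blue [243.4 194.2] 134 [630.2 259.1]
blue [423.8 246.5] 118 [ 484.6 -289.9]
blue [  6.2 333.4] 1334 [196.9 946.1]
ruby tile 263.5 194.5 [630.6 196.9]
ruby egg 0.73 [630. 198.]
ruby egg 0.68 [621.  105.1]
ruby egg 0.16 [625.1 -28.9]
milk tile 287.5 194.5 [632.2 123.2]
milk egg 0.72 [630.8 122. ]
ivory tile 312.5 194.5 [633.8  46.6]
ivory egg 0.67 [513.2 132.2]
ivory egg 0.58 [633.   45.3]
ivory egg 0.5 [ 627.8 -158.9]
dark tile 336.5 195.0 [633.9 -26.8]
dark egg 0.53 [638.3 -28.2]
rack ((630.3182983398438, 171.97491455078125), (86.99610900878906, 199.13641357421875), 1.18727445602417)
carton ((472.96954345703125, -116.49110412597656), (87.89789581298828, 373.4154052734375), 4.2796621322
[... 400 characters left out ...]
07 [-459.6 -680.4]
blue [21.5 57.4] 88 [-332.4 -732.6]
blue [406.5 175.6] 204 [626.8 259.2]
blue [201.7 201.3] 205 [ 488.3 -290.8]
blue [352.4 249.1] 1003 [769.6  21.6]
ruby tile 387.0 183.5 [629.2 195.5]
ruby egg 0.66 [629.9 196. ]
milk tile 362.9 193.2 [631.8 119.4]
milk egg 0.5 [630.9 118.9]
ivory tile 338.2 202.9 [634.   44.4]
ivory egg 0.76 [634.6  43.1]
ivory egg 0.65 [ 638.1 -163.6]
ivory egg 0.64 [523.8 125.1]
dark tile 312.9 213.3 [637.4 -30.3]
dark egg 0.72 [639.2 -31.2]
rack ((633.8276977539062, 85.71493530273438), (86.24649810791016, 378.3130798339844), 2.8745572566986084)
carton ((473.072021484375, -117.64430236816406), (90.32727813720703, 370.2706604003906), 3.8136348724365234)
```

Both cameras agree to about 3 mm.

| | x, y (mm) |
|---|---|
| ruby egg | 630, 197 |
| milk egg | 631, 121 |
| ivory egg | 634, 45 |
| dark egg | 636.5, −29 |
| well 1 (blue end) | 479, −230 |
| well 2 | 474, −155 |
| well 3 | 468, −80 |
| well 4 | 463, −5 |

The pitch comes out at 75 mm for both rows. I'll turn the tool so that tool x is world +y and tool y is world +x.

>>> move_arm(
  steps=[
    {"rz": -0.179},
    {"rz": -0.179},
    {"rz": -0.179},
    {"rz": -0.179},
    {"rz": -0.179},
  ],
)

```text
validation failed for argument at $.st...
```

>>> move_arm(
  steps=[
    {"rz": -0.179},
    {"rz": -0.179},
    {"tx": 5,"ty": 3},
    {"tx": 5,"ty": 3},
    {"tx": 5,"ty": 3},
  ],
)

```text
validation failed for argument at $.st...
```

>>> move_arm(
  steps=[
    {"tx": 5,"ty": 3},
    {"tx": 5,"ty": 3},
    {"tx": 5,"ty": 3},
    {"tx": 5,"ty": 3},
    {"tx": 5,"ty": 3},
  ],
)

```text
validation failed for argument at $.st...
```

>>> move_arm(
  steps=[
    {"tx": 0,"ty": 0,"tz": 0,"rx": 0,"ry": 0,"rz": -0.179,"hand": 0},
    {"tx": 0,"ty": 0,"tz": 0,"rx": 0,"ry": 0,"rz": -0.179,"hand": 0},
    {"tx": 0,"ty": 0,"tz": 0,"rx": 0,"ry": 0,"rz": -0.179,"hand": 0},
    {"tx": 0,"ty": 0,"tz": 0,"rx": 0,"ry": 0,"rz": -0.179,"hand": 0},
    {"tx": 0,"ty": 0,"tz": 0,"rx": 0,"ry": 0,"rz": -0.179,"hand": 0},
  ],
)

```text
t: 3.12
eef_pos: [188.1, -569.8, 222.6]
tool_rot: [0.82, 0.573, 0.0, -0.0]
force: [-0.8, -0.2, 1.4]
opening: 1.001
gripper_force: 0.0
```

>>> move_arm(
  steps=[
    {"tx": 0,"ty": 0,"tz": 0,"rx": 0,"ry": 0,"rz": -0.179,"hand": 0},
    {"tx": 0,"ty": 0,"tz": 0,"rx": 0,"ry": 0,"rz": -0.179,"hand": 0},
    {"tx": 5,"ty": 3,"tz": 0,"rx": 0,"ry": 0,"rz": 0,"hand": 0},
    {"tx": 5,"ty": 3,"tz": 0,"rx": 0,"ry": 0,"rz": 0,"hand": 0},
    {"tx": 5,"ty": 3,"tz": 0,"rx": 0,"ry": 0,"rz": 0,"hand": 0},
  ],
)

```text
t: 3.75
eef_pos: [278.5, -418.2, 222.6]
tool_rot: [0.707, 0.707, 0.0, 0.0]
force: [0.8, 0.2, 1.7]
opening: 0.996
gripper_force: 0.0
```

>>> move_arm(
  steps=[
    {"tx": 5,"ty": 3,"tz": 0,"rx": 0,"ry": 0,"rz": 0,"hand": 0},
    {"tx": 5,"ty": 3,"tz": 0,"rx": 0,"ry": 0,"rz": 0,"hand": 0},
    {"tx": 5,"ty": 3,"tz": 0,"rx": 0,"ry": 0,"rz": 0,"hand": 0},
    {"tx": 5,"ty": 3,"tz": 0,"rx": 0,"ry": 0,"rz": 0,"hand": 0},
    {"tx": 5,"ty": 3,"tz": 0,"rx": 0,"ry": 0,"rz": 0,"hand": 0},
  ],
)

```text
t: 4.38
eef_pos: [428.3, -167.8, 222.9]
tool_rot: [0.707, 0.707, 0.0, 0.0]
force: [1.1, -1.1, -0.2]
opening: 1.0
gripper_force: 0.0
```

>>> move_arm(
  steps=[
    {"tx": 5.2,"ty": 2.9,"tz": 0,"rx": 0,"ry": 0,"rz": 0,"hand": 0},
    {"tx": 5.2,"ty": 2.9,"tz": 0,"rx": 0,"ry": 0,"rz": 0,"hand": 0},
    {"tx": 5.2,"ty": 2.9,"tz": 0,"rx": 0,"ry": 0,"rz": 0,"hand": 0},
    {"tx": 5.2,"ty": 2.9,"tz": 0,"rx": 0,"ry": 0,"rz": 0,"hand": 0},
    {"tx": 5.2,"ty": 2.9,"tz": 0,"rx": 0,"ry": 0,"rz": 0,"hand": 0},
  ],
)

```text
t: 5.0
eef_pos: [573.1, 92.5, 222.8]
tool_rot: [0.707, 0.708, 0.0, 0.0]
force: [0.4, -0.3, 0.3]
opening: 1.002
gripper_force: 0.0
```

>>> move_arm(
  steps=[
    {"tx": 5.2,"ty": 2.9,"tz": 0,"rx": 0,"ry": 0,"rz": 0,"hand": 0},
    {"tx": 5.2,"ty": 2.8,"tz": 0,"rx": 0,"ry": 0,"rz": 0,"hand": 0},
    {"tx": 0,"ty": 0,"tz": 4,"rx": 0,"ry": 0,"rz": 0,"hand": 0},
    {"tx": 0,"ty": 0,"tz": 4,"rx": 0,"ry": 0,"rz": 0,"hand": 0},
    {"tx": 0,"ty": 0,"tz": 0,"rx": 0,"ry": 0,"rz": 0,"hand": 0},
  ],
)

```text
t: 5.62
eef_pos: [627.3, 194.4, 137.8]
tool_rot: [0.707, 0.708, -0.004, -0.002]
force: [-0.2, 0.7, -0.7]
opening: 1.001
gripper_force: 0.0
```

```bash
python3 - <<'E'
from h import *
print(manip.read_state()["eef_pos"])
d=manip.capture("scene");a=d["color"][90:260,270:470,::-1]
cv2.imwrite("pics/s1.png",cv2.resize(a,None,fx=3.5,fy=3.5,interpolation=2))
E
```

```text
[627.26157278 194.36624066 137.82538746]
```

View pics/s1.png

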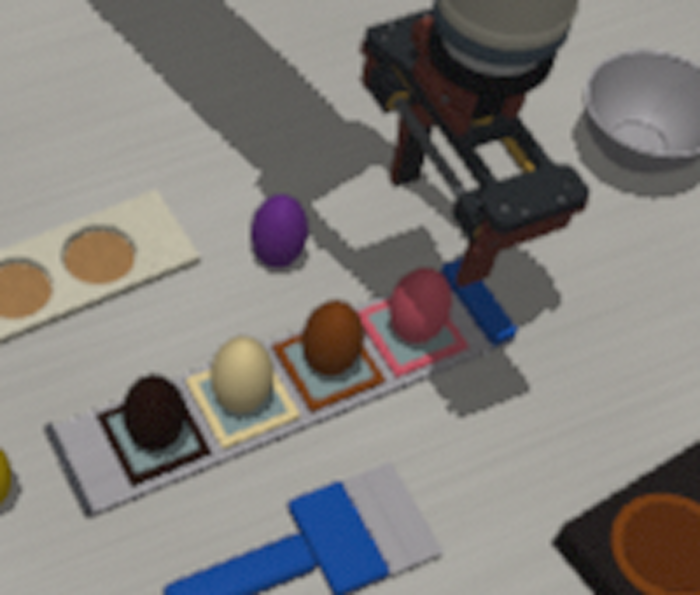

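The gripper is above the ruby egg, with its fingers on either side across the row and the neighbours clear.

>>> move_arm(
  steps=[
    {"tx": 0.2,"ty": 0.2,"tz": 0,"rx": 0,"ry": 0,"rz": 0,"hand": 0},
    {"tx": 0,"ty": 0,"tz": 2,"rx": 0,"ry": 0,"rz": 0,"hand": 0},
    {"tx": 0,"ty": 0,"tz": 0,"rx": 0,"ry": 0,"rz": 0,"hand": 0},
  ],
)

```text
t: 6.05
eef_pos: [630.5, 196.3, 120.7]
tool_rot: [0.707, 0.707, -0.001, -0.001]
force: [-0.3, -0.5, -0.3]
opening: 1.0
gripper_force: 0.0
```

>>> move_arm(
  steps=[
    {"tx": 0,"ty": 0,"tz": 4,"rx": 0,"ry": 0,"rz": 0,"hand": 0},
    {"tx": 0,"ty": 0,"tz": 4,"rx": 0,"ry": 0,"rz": 0,"hand": 0},
    {"tx": 0,"ty": 0,"tz": 1.4,"rx": 0,"ry": 0,"rz": 0,"hand": 0},
    {"tx": 0,"ty": 0,"tz": 0,"rx": 0,"ry": 0,"rz": 0,"hand": 0},
    {"tx": 0,"ty": 0,"tz": 0,"rx": 0,"ry": 0,"rz": 0,"hand": 0.2},
  ],
)

```text
t: 6.68
eef_pos: [632.5, 196.9, 31.1]
tool_rot: [0.707, 0.707, 0.001, 0.001]
force: [0.5, -1.6, -0.5]
opening: 0.924
gripper_force: 0.0
```

>>> move_arm(
  steps=[
    {"tx": 0,"ty": 0,"tz": 0,"rx": 0,"ry": 0,"rz": 0,"hand": 0.4},
    {"tx": 0,"ty": 0,"tz": 0,"rx": 0,"ry": 0,"rz": 0,"hand": 0.45},
    {"tx": 0,"ty": 0,"tz": 0,"rx": 0,"ry": 0,"rz": 0,"hand": 0.5},
    {"tx": 0,"ty": 0,"tz": 0,"rx": 0,"ry": 0,"rz": 0,"hand": 0.55},
    {"tx": 0,"ty": 0,"tz": 0,"rx": 0,"ry": 0,"rz": 0,"hand": 0.55},
  ],
)

```text
t: 7.3
eef_pos: [631.3, 196.7, 28.9]
tool_rot: [0.707, 0.707, 0.0, -0.0]
force: [-1.2, 0.0, 2.0]
opening: 0.521
gripper_force: 30.0
```

>>> move_arm(
  steps=[
    {"tx": 0,"ty": 0,"tz": -0.5,"rx": 0,"ry": 0,"rz": 0,"hand": 0.6},
    {"tx": 0,"ty": 0,"tz": -2,"rx": 0,"ry": 0,"rz": 0,"hand": 0.6},
    {"tx": 0,"ty": 0,"tz": -4,"rx": 0,"ry": 0,"rz": 0,"hand": 0.6},
    {"tx": 0,"ty": 0,"tz": -4,"rx": 0,"ry": 0,"rz": 0,"hand": 0.6},
    {"tx": 0,"ty": 0,"tz": 0,"rx": 0,"ry": 0,"rz": 0,"hand": 0.6},
  ],
)

```text
t: 7.92
eef_pos: [633.5, 197.2, 140.4]
tool_rot: [0.707, 0.707, 0.004, 0.003]
force: [0.1, -0.3, -1.0]
opening: 0.522
gripper_force: 30.0
```

>>> move_arm(
  steps=[
    {"tx": -2,"ty": -0.8,"tz": 0,"rx": 0,"ry": 0,"rz": 0,"hand": 0.6},
    {"tx": -4.5,"ty": -1.6,"tz": 0,"rx": 0,"ry": 0,"rz": 0,"hand": 0.6},
    {"tx": -4.5,"ty": -1.6,"tz": 0,"rx": 0,"ry": 0,"rz": 0,"hand": 0.6},
    {"tx": -4.5,"ty": -1.6,"tz": 0,"rx": 0,"ry": 0,"rz": 0,"hand": 0.6},
    {"tx": -4.5,"ty": -1.6,"tz": 0,"rx": 0,"ry": 0,"rz": 0,"hand": 0.6},
  ],
)

```text
t: 8.55
eef_pos: [558.4, -4.7, 132.7]
tool_rot: [0.707, 0.708, -0.0, -0.0]
force: [0.5, -0.7, -0.4]
opening: 0.518
gripper_force: 30.0
```

>>> move_arm(
  steps=[
    {"tx": -4.5,"ty": -1.6,"tz": 0,"rx": 0,"ry": 0,"rz": 0,"hand": 0.6},
    {"tx": -4.5,"ty": -1.6,"tz": 0,"rx": 0,"ry": 0,"rz": 0,"hand": 0.6},
    {"tx": -4.5,"ty": -1.6,"tz": 0,"rx": 0,"ry": 0,"rz": 0,"hand": 0.6},
    {"tx": -4.5,"ty": -1.6,"tz": 0,"rx": 0,"ry": 0,"rz": 0,"hand": 0.6},
    {"tx": -3,"ty": -1.2,"tz": 0,"rx": 0,"ry": 0,"rz": 0,"hand": 0.6},
  ],
)

```text
t: 9.18
eef_pos: [482.4, -215.2, 132.8]
tool_rot: [0.707, 0.707, -0.0, -0.0]
force: [0.3, 0.4, -0.1]
opening: 0.525
gripper_force: 30.0
```

>>> move_arm(
  steps=[
    {"tx": -1.5,"ty": -0.5,"tz": 0,"rx": 0,"ry": 0,"rz": 0,"hand": 0.6},
    {"tx": 0,"ty": 0,"tz": 0,"rx": 0,"ry": 0,"rz": 0,"hand": 0.6},
    {"tx": 0,"ty": 0,"tz": 3,"rx": 0,"ry": 0,"rz": 0,"hand": 0.6},
    {"tx": 0,"ty": 0,"tz": 3,"rx": 0,"ry": 0,"rz": 0,"hand": 0.6},
    {"tx": 0,"ty": 0,"tz": 0,"rx": 0,"ry": 0,"rz": 0,"hand": 0.6},
  ],
)

```text
t: 9.8
eef_pos: [477.7, -226.3, 70.7]
tool_rot: [0.706, 0.708, -0.001, -0.003]
force: [-0.1, 0.2, -0.7]
opening: 0.518
gripper_force: 30.0
```

```bash
python3 - <<'E'
from h import *
s=manip.read_state();print(s["eef_pos"],s["tool_rot"])
d=manip.capture("scene");a=d["color"][110:260,170:420,::-1]
cv2.imwrite("pics/s2.png",cv2.resize(a,None,fx=3,fy=3,interpolation=2))
E
```

```text
[ 477.70542883 -226.2938718    70.74667862] [ 7.06165671e-01  7.08040775e-01 -5.30638684e-04 -2.83280898e-03]
```

View pics/s2.png

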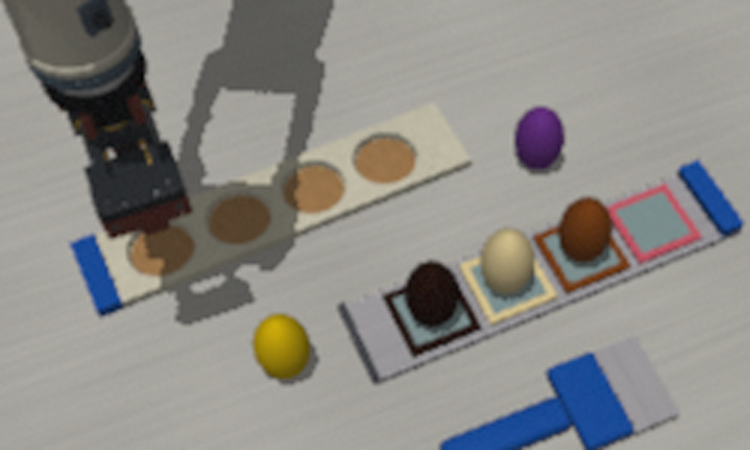

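The rack's ruby tile is empty and the other three eggs are still standing. The gripper is coming down over the blue-end well.

>>> move_arm(
  steps=[
    {"tx": -0.3,"ty": 0.1,"tz": 2,"rx": 0,"ry": 0,"rz": 0,"hand": 0.6},
    {"tx": 0,"ty": 0,"tz": 1.5,"rx": 0,"ry": 0,"rz": 0,"hand": 0.6},
    {"tx": 0,"ty": 0,"tz": 1,"rx": 0,"ry": 0,"rz": 0,"hand": 0.6},
    {"tx": 0,"ty": 0,"tz": 0,"rx": 0,"ry": 0,"rz": 0,"hand": 0.6},
    {"tx": 0,"ty": 0,"tz": 0,"rx": 0,"ry": 0,"rz": 0,"hand": 0.6},
  ],
)

```text
t: 10.48
eef_pos: [479.9, -231.6, 29.1]
tool_rot: [0.707, 0.707, 0.0, 0.0]
force: [-0.3, -0.1, -0.4]
opening: 0.518
gripper_force: 30.0
```

>>> move_arm(
  steps=[
    {"tx": 0,"ty": 0,"tz": 0.6,"rx": 0,"ry": 0,"rz": 0,"hand": 0.6},
    {"tx": 0,"ty": 0,"tz": 0.1,"rx": 0,"ry": 0,"rz": 0,"hand": 0.6},
    {"tx": 0,"ty": 0,"tz": 0,"rx": 0,"ry": 0,"rz": 0,"hand": 0.6},
  ],
)

```text
t: 10.85
eef_pos: [479.7, -231.5, 21.6]
tool_rot: [0.707, 0.707, -0.0, -0.0]
force: [1.0, 0.3, 0.3]
opening: 0.521
gripper_force: 30.0
```

>>> move_arm(
  steps=[
    {"tx": 0,"ty": 0,"tz": 0.1,"rx": 0,"ry": 0,"rz": 0,"hand": 0.6},
    {"tx": 0,"ty": 0,"tz": 0.05,"rx": 0,"ry": 0,"rz": 0,"hand": 0.6},
    {"tx": 0,"ty": 0,"tz": 0,"rx": 0,"ry": 0,"rz": 0,"hand": 0.6},
  ],
)

```text
t: 11.22
eef_pos: [479.7, -231.5, 20.1]
tool_rot: [0.707, 0.707, -0.0, -0.0]
force: [-0.1, 1.0, -1.3]
opening: 0.522
gripper_force: 30.0
```

>>> move_arm(
  steps=[
    {"tx": 0,"ty": 0,"tz": 0.1,"rx": 0,"ry": 0,"rz": 0,"hand": 0.6},
    {"tx": 0,"ty": 0,"tz": 0,"rx": 0,"ry": 0,"rz": 0,"hand": 0.6},
  ],
)

```text
t: 11.48
eef_pos: [479.7, -231.5, 19.0]
tool_rot: [0.707, 0.707, -0.0, -0.0]
force: [-0.0, -0.3, -0.1]
opening: 0.518
gripper_force: 30.0
```

>>> move_arm(
  steps=[
    {"tx": 0,"ty": 0,"tz": 0.1,"rx": 0,"ry": 0,"rz": 0,"hand": 0.6},
    {"tx": 0,"ty": 0,"tz": 0,"rx": 0,"ry": 0,"rz": 0,"hand": 0.6},
  ],
)

```text
t: 11.72
eef_pos: [479.8, -231.5, 18.9]
tool_rot: [0.707, 0.707, 0.0, 0.0]
force: [-2.2, 1.8, 5.2]
opening: 0.522
gripper_force: 30.0
```

Contact came at z = 18.9 with 5 N, as predicted. Releasing.

>>> move_arm(
  steps=[
    {"tx": 0,"ty": 0,"tz": 0,"rx": 0,"ry": 0,"rz": 0,"hand": 0.45},
    {"tx": 0,"ty": 0,"tz": 0,"rx": 0,"ry": 0,"rz": 0,"hand": 0.35},
    {"tx": 0,"ty": 0,"tz": 0,"rx": 0,"ry": 0,"rz": 0,"hand": 0.2},
    {"tx": 0,"ty": 0,"tz": 0,"rx": 0,"ry": 0,"rz": 0,"hand": 0.1},
    {"tx": 0,"ty": 0,"tz": -1,"rx": 0,"ry": 0,"rz": 0,"hand": 0.1},
  ],
)

```text
t: 12.35
eef_pos: [479.1, -231.1, 27.5]
tool_rot: [0.707, 0.707, -0.0, -0.001]
force: [-0.7, 0.7, -0.3]
opening: 0.893
gripper_force: 0.0
```

>>> move_arm(
  steps=[
    {"tx": 0,"ty": 0,"tz": -3,"rx": 0,"ry": 0,"rz": 0,"hand": 0.1},
    {"tx": 0,"ty": 0,"tz": -4,"rx": 0,"ry": 0,"rz": 0,"hand": 0},
    {"tx": 0,"ty": 0,"tz": -4,"rx": 0,"ry": 0,"rz": 0,"hand": 0},
    {"tx": 4.8,"ty": 2.1,"tz": 0,"rx": 0,"ry": 0,"rz": 0,"hand": 0},
    {"tx": 4.8,"ty": 2.1,"tz": 0,"rx": 0,"ry": 0,"rz": 0,"hand": 0},
  ],
)

```text
t: 12.98
eef_pos: [522.4, -135.0, 140.1]
tool_rot: [0.707, 0.707, 0.001, 0.001]
force: [0.0, 0.9, -0.5]
opening: 0.999
gripper_force: 0.0
```

>>> move_arm(
  steps=[
    {"tx": 5.1,"ty": 2.2,"tz": 0,"rx": 0,"ry": 0,"rz": 0,"hand": 0},
    {"tx": 5.1,"ty": 2.2,"tz": 0,"rx": 0,"ry": 0,"rz": 0,"hand": 0},
    {"tx": 5.1,"ty": 2.2,"tz": 0,"rx": 0,"ry": 0,"rz": 0,"hand": 0},
    {"tx": 5.1,"ty": 2.2,"tz": 0,"rx": 0,"ry": 0,"rz": 0,"hand": 0},
    {"tx": 4.9,"ty": 2,"tz": 0,"rx": 0,"ry": 0,"rz": 0,"hand": 0},
  ],
)

```text
t: 13.6
eef_pos: [630.1, 119.5, 139.1]
tool_rot: [0.707, 0.708, 0.0, 0.0]
force: [0.2, -1.5, 1.3]
opening: 1.003
gripper_force: 0.0
```

```bash
python3 - <<'E'
from h import *
s=manip.read_state();print(s["eef_pos"],s["tool_rot"])
for c in("scene","top"):
    d=manip.capture(c)
    for r in manip.trace(c,"ruby_egg")[:2]:
        vv,uu=np.nonzero(r["pixels"]);print(r["score"],r["box"],ray(d,uu.mean(),vv.mean(),38)[:2].round(1))
    if c=="scene":cv2.imwrite("pics/s3.png",cv2.resize(d["color"][110:260,170:420,::-1],None,fx=3,fy=3,interpolation=2))
E
```

```text
[630.05223296 119.51776669 139.06343839] [7.06683160e-01 7.07529930e-01 4.14013807e-04 3.71030573e-04]
0.73 [210.3, 176.5, 230.2, 195.9] [ 480.4 -232.3]
0.67 [397.8, 240.0, 413.6, 258.6] [ 478.8 -229.3]
```

View pics/s3.png

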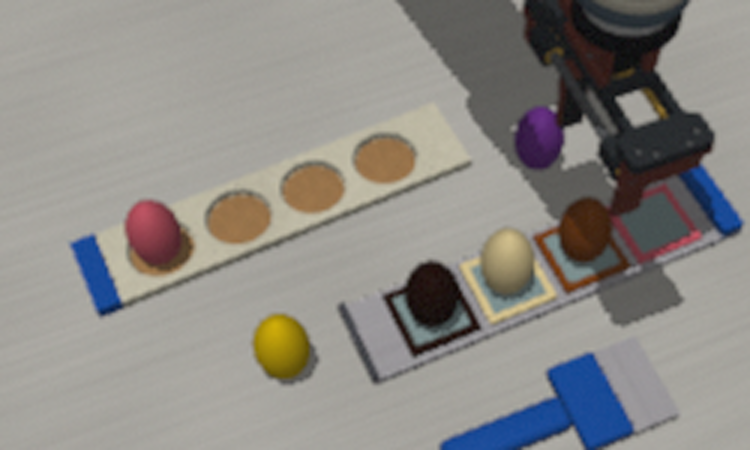

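Ruby stands in the blue-end well at (480,−231). Now milk.

>>> move_arm(
  steps=[
    {"tx": 0.1,"ty": 0.1,"tz": 2,"rx": 0,"ry": 0,"rz": 0,"hand": 0},
    {"tx": 0,"ty": 0,"tz": 4,"rx": 0,"ry": 0,"rz": 0,"hand": 0},
    {"tx": 0,"ty": 0,"tz": 3.5,"rx": 0,"ry": 0,"rz": 0,"hand": 0},
    {"tx": 0,"ty": 0,"tz": 1.3,"rx": 0,"ry": 0,"rz": 0,"hand": 0},
    {"tx": 0,"ty": 0,"tz": 0,"rx": 0,"ry": 0,"rz": 0,"hand": 0},
  ],
)

```text
t: 14.42
eef_pos: [629.6, 117.6, 29.1]
tool_rot: [0.707, 0.707, -0.001, -0.001]
force: [0.4, 0.4, -0.3]
opening: 0.998
gripper_force: 0.0
```

>>> move_arm(
  steps=[
    {"tx": 0,"ty": 0,"tz": 0,"rx": 0,"ry": 0,"rz": 0,"hand": 0.3},
    {"tx": 0,"ty": 0,"tz": 0,"rx": 0,"ry": 0,"rz": 0,"hand": 0.4},
    {"tx": 0,"ty": 0,"tz": 0,"rx": 0,"ry": 0,"rz": 0,"hand": 0.45},
    {"tx": 0,"ty": 0,"tz": 0,"rx": 0,"ry": 0,"rz": 0,"hand": 0.5},
    {"tx": 0,"ty": 0,"tz": 0,"rx": 0,"ry": 0,"rz": 0,"hand": 0.6},
  ],
)

```text
t: 15.05
eef_pos: [630.6, 118.7, 30.4]
tool_rot: [0.707, 0.707, 0.0, 0.0]
force: [-0.1, 0.2, 0.0]
opening: 0.522
gripper_force: 30.0
```

>>> move_arm(
  steps=[
    {"tx": 0,"ty": 0,"tz": -0.5,"rx": 0,"ry": 0,"rz": 0,"hand": 0.6},
    {"tx": 0,"ty": 0,"tz": -2,"rx": 0,"ry": 0,"rz": 0,"hand": 0.6},
    {"tx": 0,"ty": 0,"tz": -4,"rx": 0,"ry": 0,"rz": 0,"hand": 0.6},
    {"tx": 0,"ty": 0,"tz": -4,"rx": 0,"ry": 0,"rz": 0,"hand": 0.6},
    {"tx": 0,"ty": 0,"tz": 0,"rx": 0,"ry": 0,"rz": 0,"hand": 0.6},
  ],
)

```text
t: 15.68
eef_pos: [632.6, 119.0, 141.7]
tool_rot: [0.707, 0.707, 0.004, 0.003]
force: [-0.9, -0.8, -1.5]
opening: 0.522
gripper_force: 30.0
```

>>> move_arm(
  steps=[
    {"tx": -2,"ty": -1.1,"tz": 0,"rx": 0,"ry": 0,"rz": 0,"hand": 0.6},
    {"tx": -4,"ty": -2.3,"tz": 0,"rx": 0,"ry": 0,"rz": 0,"hand": 0.6},
    {"tx": -4.5,"ty": -2.6,"tz": 0,"rx": 0,"ry": 0,"rz": 0,"hand": 0.6},
    {"tx": -4.5,"ty": -2.6,"tz": 0,"rx": 0,"ry": 0,"rz": 0,"hand": 0.6},
    {"tx": -4.5,"ty": -2.6,"tz": 0,"rx": 0,"ry": 0,"rz": 0,"hand": 0.6},
  ],
)

```text
t: 16.3
eef_pos: [517.1, -77.6, 134.3]
tool_rot: [0.707, 0.708, -0.0, -0.0]
force: [-0.1, 1.2, -1.3]
opening: 0.517
gripper_force: 30.0
```

>>> move_arm(
  steps=[
    {"tx": -4,"ty": -2.3,"tz": 0,"rx": 0,"ry": 0,"rz": 0,"hand": 0.6},
    {"tx": -2.5,"ty": -1.4,"tz": 0,"rx": 0,"ry": 0,"rz": 0,"hand": 0.6},
    {"tx": -1.3,"ty": -0.8,"tz": 0,"rx": 0,"ry": 0,"rz": 0,"hand": 0.6},
    {"tx": 0,"ty": 0,"tz": 0,"rx": 0,"ry": 0,"rz": 0,"hand": 0.6},
    {"tx": 0,"ty": 0,"tz": 0,"rx": 0,"ry": 0,"rz": 0,"hand": 0.6},
  ],
)

```text
t: 16.92
eef_pos: [474.0, -153.7, 135.0]
tool_rot: [0.706, 0.708, 0.0, -0.0]
force: [-0.4, 0.0, -0.9]
opening: 0.518
gripper_force: 30.0
```

>>> move_arm(
  steps=[
    {"tx": -0.1,"ty": 0,"tz": 3,"rx": 0,"ry": 0,"rz": 0,"hand": 0.6},
    {"tx": 0,"ty": 0,"tz": 4,"rx": 0,"ry": 0,"rz": 0,"hand": 0.6},
    {"tx": 0,"ty": 0,"tz": 2.5,"rx": 0,"ry": 0,"rz": 0,"hand": 0.6},
    {"tx": 0,"ty": 0,"tz": 1,"rx": 0,"ry": 0,"rz": 0,"hand": 0.6},
    {"tx": 0,"ty": 0,"tz": 0,"rx": 0,"ry": 0,"rz": 0,"hand": 0.6},
  ],
)

```text
t: 17.55
eef_pos: [473.8, -154.8, 29.9]
tool_rot: [0.706, 0.708, -0.0, -0.0]
force: [-0.4, 0.1, -0.9]
opening: 0.518
gripper_force: 30.0
```

>>> move_arm(
  steps=[
    {"tx": 0,"ty": 0,"tz": 0.4,"rx": 0,"ry": 0,"rz": 0,"hand": 0.6},
    {"tx": 0,"ty": 0,"tz": 0.1,"rx": 0,"ry": 0,"rz": 0,"hand": 0.6},
    {"tx": 0,"ty": 0,"tz": 0,"rx": 0,"ry": 0,"rz": 0,"hand": 0.6},
    {"tx": 0,"ty": 0,"tz": 0,"rx": 0,"ry": 0,"rz": 0,"hand": 0.6},
  ],
)

```text
t: 18.05
eef_pos: [473.8, -155.6, 25.5]
tool_rot: [0.707, 0.707, 0.0, 0.0]
force: [-0.4, 0.5, -1.1]
opening: 0.52
gripper_force: 30.0
```

>>> move_arm(
  steps=[
    {"tx": 0,"ty": 0,"tz": 0.3,"rx": 0,"ry": 0,"rz": 0,"hand": 0.6},
    {"tx": 0,"ty": 0,"tz": 0.1,"rx": 0,"ry": 0,"rz": 0,"hand": 0.6},
    {"tx": 0,"ty": 0,"tz": 0,"rx": 0,"ry": 0,"rz": 0,"hand": 0.6},
  ],
)

```text
t: 18.42
eef_pos: [473.5, -155.5, 20.9]
tool_rot: [0.707, 0.707, -0.0, -0.0]
force: [-0.7, -0.4, -0.9]
opening: 0.524
gripper_force: 30.0
```

>>> move_arm(
  steps=[
    {"tx": 0,"ty": 0,"tz": 0.1,"rx": 0,"ry": 0,"rz": 0,"hand": 0.6},
    {"tx": 0,"ty": 0,"tz": 0,"rx": 0,"ry": 0,"rz": 0,"hand": 0.6},
  ],
)

```text
t: 18.68
eef_pos: [473.7, -155.5, 20.4]
tool_rot: [0.707, 0.707, 0.0, 0.0]
force: [-0.2, -0.7, 0.5]
opening: 0.518
gripper_force: 30.0
```

>>> move_arm(
  steps=[
    {"tx": 0,"ty": 0,"tz": 0.1,"rx": 0,"ry": 0,"rz": 0,"hand": 0.6},
    {"tx": 0,"ty": 0,"tz": 0,"rx": 0,"ry": 0,"rz": 0,"hand": 0.6},
  ],
)

```text
t: 18.92
eef_pos: [473.8, -155.6, 20.4]
tool_rot: [0.707, 0.707, 0.0, 0.0]
force: [-3.8, 1.7, 7.3]
opening: 0.521
gripper_force: 30.0
```

>>> move_arm(
  steps=[
    {"tx": 0,"ty": 0,"tz": 0,"rx": 0,"ry": 0,"rz": 0,"hand": 0.45},
    {"tx": 0,"ty": 0,"tz": 0,"rx": 0,"ry": 0,"rz": 0,"hand": 0.35},
    {"tx": 0,"ty": 0,"tz": 0,"rx": 0,"ry": 0,"rz": 0,"hand": 0.2},
    {"tx": 0,"ty": 0,"tz": 0,"rx": 0,"ry": 0,"rz": 0,"hand": 0.1},
    {"tx": 0,"ty": 0,"tz": -1,"rx": 0,"ry": 0,"rz": 0,"hand": 0.1},
  ],
)

```text
t: 19.55
eef_pos: [473.0, -155.2, 28.6]
tool_rot: [0.707, 0.707, -0.0, -0.001]
force: [-0.9, 1.4, -0.4]
opening: 0.893
gripper_force: 0.0
```

>>> move_arm(
  steps=[
    {"tx": 0,"ty": 0,"tz": -3,"rx": 0,"ry": 0,"rz": 0,"hand": 0.1},
    {"tx": 0,"ty": 0,"tz": -4,"rx": 0,"ry": 0,"rz": 0,"hand": 0},
    {"tx": 0,"ty": 0,"tz": -4,"rx": 0,"ry": 0,"rz": 0,"hand": 0},
    {"tx": 4,"ty": 3.2,"tz": 0,"rx": 0,"ry": 0,"rz": 0,"hand": 0},
    {"tx": 4,"ty": 3.2,"tz": 0,"rx": 0,"ry": 0,"rz": 0,"hand": 0},
  ],
)

```text
t: 20.18
eef_pos: [538.8, -75.0, 141.2]
tool_rot: [0.707, 0.707, 0.001, 0.001]
force: [-0.0, 0.6, -0.6]
opening: 0.999
gripper_force: 0.0
```

>>> move_arm(
  steps=[
    {"tx": 4,"ty": 3.2,"tz": 0,"rx": 0,"ry": 0,"rz": 0,"hand": 0},
    {"tx": 4,"ty": 3.2,"tz": 0,"rx": 0,"ry": 0,"rz": 0,"hand": 0},
    {"tx": 4,"ty": 3.2,"tz": 0,"rx": 0,"ry": 0,"rz": 0,"hand": 0},
    {"tx": 0,"ty": 0,"tz": 0,"rx": 0,"ry": 0,"rz": 0,"hand": 0},
    {"tx": 0,"ty": 0,"tz": 0,"rx": 0,"ry": 0,"rz": 0,"hand": 0},
  ],
)

```text
t: 20.8
eef_pos: [633.2, 44.3, 139.4]
tool_rot: [0.707, 0.708, -0.0, 0.0]
force: [-0.5, -1.0, 0.0]
opening: 1.002
gripper_force: 0.0
```

```bash
python3 - <<'E'
from h import *
s=manip.read_state();print(s["eef_pos"],s["tool_rot"])
for c in("scene","top"):
    d=manip.capture(c)
    for q in("ruby_egg","milk_egg","ivory_egg"):
      for r in manip.trace(c,q)[:4]:
        vv,uu=np.nonzero(r["pixels"]);print(q,r["score"],ray(d,uu.mean(),vv.mean(),38 if q!="ivory_egg" else 48)[:2].round(1))
    if c=="scene":cv2.imwrite("pics/s4.png",cv2.resize(d["color"][110:260,170:420,::-1],None,fx=3,fy=3,interpolation=2))
E
```

```text
[633.23831448  44.31498795 139.37277873] [ 7.06676335e-01  7.07536903e-01 -2.80871294e-04  1.00181155e-04]
ruby_egg 0.88 [ 479.  -233.1]
milk_egg 0.65 [ 474.5 -153.9]
ivory_egg 0.76 [ 638.9 -162.7]
ivory_egg 0.6 [634.6  42.1]
ruby_egg 0.63 [ 479.4 -228.2]
milk_egg 0.57 [ 474.2 -139.3]
milk_egg 0.55 [ 473.2 -151.8]
ivory_egg 0.65 [514.4 127. ]
ivory_egg 0.51 [ 627.4 -159.4]
```

View pics/s4.png

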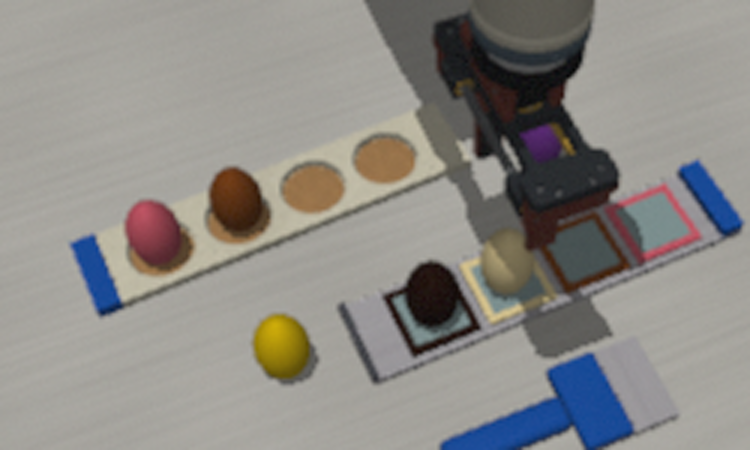

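Ruby and milk both stand in their wells, and the gripper hovers above the ivory egg at (634,44).

>>> move_arm(
  steps=[
    {"tx": 0,"ty": 0,"tz": 2,"rx": 0,"ry": 0,"rz": 0,"hand": 0},
    {"tx": 0,"ty": 0,"tz": 4,"rx": 0,"ry": 0,"rz": 0,"hand": 0},
    {"tx": 0,"ty": 0,"tz": 3.5,"rx": 0,"ry": 0,"rz": 0,"hand": 0},
    {"tx": 0,"ty": 0,"tz": 1.3,"rx": 0,"ry": 0,"rz": 0,"hand": 0},
    {"tx": 0,"ty": 0,"tz": 0,"rx": 0,"ry": 0,"rz": 0,"hand": 0},
  ],
)

```text
t: 21.82
eef_pos: [632.6, 44.7, 29.7]
tool_rot: [0.707, 0.707, -0.001, -0.001]
force: [0.4, 0.6, 1.1]
opening: 0.999
gripper_force: 0.0
```

>>> move_arm(
  steps=[
    {"tx": 0,"ty": 0,"tz": 0,"rx": 0,"ry": 0,"rz": 0,"hand": 0.3},
    {"tx": 0,"ty": 0,"tz": 0,"rx": 0,"ry": 0,"rz": 0,"hand": 0.4},
    {"tx": 0,"ty": 0,"tz": 0,"rx": 0,"ry": 0,"rz": 0,"hand": 0.45},
    {"tx": 0,"ty": 0,"tz": 0,"rx": 0,"ry": 0,"rz": 0,"hand": 0.5},
    {"tx": 0,"ty": 0,"tz": 0,"rx": 0,"ry": 0,"rz": 0,"hand": 0.6},
  ],
)

```text
t: 22.45
eef_pos: [633.6, 44.7, 31.5]
tool_rot: [0.707, 0.707, 0.0, 0.0]
force: [-0.3, 0.5, 1.6]
opening: 0.519
gripper_force: 30.0
```

>>> move_arm(
  steps=[
    {"tx": 0,"ty": 0,"tz": -0.5,"rx": 0,"ry": 0,"rz": 0,"hand": 0.6},
    {"tx": 0,"ty": 0,"tz": -2,"rx": 0,"ry": 0,"rz": 0,"hand": 0.6},
    {"tx": 0,"ty": 0,"tz": -4,"rx": 0,"ry": 0,"rz": 0,"hand": 0.6},
    {"tx": 0,"ty": 0,"tz": -4,"rx": 0,"ry": 0,"rz": 0,"hand": 0.6},
    {"tx": 0,"ty": 0,"tz": 0,"rx": 0,"ry": 0,"rz": 0,"hand": 0.6},
  ],
)

```text
t: 23.08
eef_pos: [635.7, 44.7, 142.7]
tool_rot: [0.707, 0.707, 0.004, 0.003]
force: [0.6, 0.9, -1.3]
opening: 0.518
gripper_force: 30.0
```

>>> move_arm(
  steps=[
    {"tx": -1,"ty": -1.3,"tz": 0,"rx": 0,"ry": 0,"rz": 0,"hand": 0.6},
    {"tx": -2.2,"ty": -3,"tz": 0,"rx": 0,"ry": 0,"rz": 0,"hand": 0.6},
    {"tx": -3,"ty": -4,"tz": 0,"rx": 0,"ry": 0,"rz": 0,"hand": 0.6},
    {"tx": -3,"ty": -4,"tz": 0,"rx": 0,"ry": 0,"rz": 0,"hand": 0.6},
    {"tx": -2.2,"ty": -2.8,"tz": 0,"rx": 0,"ry": 0,"rz": 0,"hand": 0.6},
  ],
)

```text
t: 23.7
eef_pos: [480.6, -70.3, 135.4]
tool_rot: [0.707, 0.707, -0.0, -0.0]
force: [0.5, 0.8, -0.9]
opening: 0.52
gripper_force: 30.0
```

>>> move_arm(
  steps=[
    {"tx": -1.1,"ty": -1.4,"tz": 0,"rx": 0,"ry": 0,"rz": 0,"hand": 0.6},
    {"tx": 0,"ty": 0,"tz": 0,"rx": 0,"ry": 0,"rz": 0,"hand": 0.6},
    {"tx": 0,"ty": 0,"tz": 2,"rx": 0,"ry": 0,"rz": 0,"hand": 0.6},
    {"tx": 0,"ty": 0,"tz": 3,"rx": 0,"ry": 0,"rz": 0,"hand": 0.6},
    {"tx": 0,"ty": 0,"tz": 0,"rx": 0,"ry": 0,"rz": 0,"hand": 0.6},
  ],
)

```text
t: 24.32
eef_pos: [467.0, -79.3, 82.0]
tool_rot: [0.706, 0.708, -0.002, -0.003]
force: [-1.8, -0.3, -0.9]
opening: 0.52
gripper_force: 30.0
```

>>> move_arm(
  steps=[
    {"tx": 0,"ty": 0,"tz": 0,"rx": 0,"ry": 0,"rz": 0,"hand": 0.6},
    {"tx": 0,"ty": 0,"tz": 3,"rx": 0,"ry": 0,"rz": 0,"hand": 0.6},
    {"tx": 0,"ty": 0,"tz": 2,"rx": 0,"ry": 0,"rz": 0,"hand": 0.6},
    {"tx": 0,"ty": 0,"tz": 0.6,"rx": 0,"ry": 0,"rz": 0,"hand": 0.6},
    {"tx": 0,"ty": 0,"tz": 0,"rx": 0,"ry": 0,"rz": 0,"hand": 0.6},
  ],
)

```text
t: 24.95
eef_pos: [469.1, -80.5, 31.0]
tool_rot: [0.707, 0.708, 0.0, 0.0]
force: [-0.2, -0.5, -0.8]
opening: 0.52
gripper_force: 30.0
```

>>> move_arm(
  steps=[
    {"tx": 0,"ty": 0,"tz": 0.5,"rx": 0,"ry": 0,"rz": 0,"hand": 0.6},
    {"tx": 0,"ty": 0,"tz": 0.2,"rx": 0,"ry": 0,"rz": 0,"hand": 0.6},
    {"tx": 0,"ty": 0,"tz": 0,"rx": 0,"ry": 0,"rz": 0,"hand": 0.6},
    {"tx": 0,"ty": 0,"tz": 0,"rx": 0,"ry": 0,"rz": 0,"hand": 0.6},
  ],
)

```text
t: 25.45
eef_pos: [468.7, -80.5, 23.3]
tool_rot: [0.707, 0.707, 0.0, 0.0]
force: [0.6, 0.1, -0.1]
opening: 0.523
gripper_force: 30.0
```

>>> move_arm(
  steps=[
    {"tx": 0,"ty": 0,"tz": 0.1,"rx": 0,"ry": 0,"rz": 0,"hand": 0.6},
    {"tx": 0,"ty": 0,"tz": 0,"rx": 0,"ry": 0,"rz": 0,"hand": 0.6},
  ],
)

```text
t: 25.7
eef_pos: [468.5, -80.5, 22.1]
tool_rot: [0.707, 0.707, -0.0, -0.0]
force: [0.3, -1.3, -1.1]
opening: 0.522
gripper_force: 30.0
```

>>> move_arm(
  steps=[
    {"tx": 0,"ty": 0,"tz": 0.1,"rx": 0,"ry": 0,"rz": 0,"hand": 0.6},
    {"tx": 0,"ty": 0,"tz": 0.05,"rx": 0,"ry": 0,"rz": 0,"hand": 0.6},
    {"tx": 0,"ty": 0,"tz": 0,"rx": 0,"ry": 0,"rz": 0,"hand": 0.6},
  ],
)

```text
t: 26.08
eef_pos: [468.7, -80.6, 21.4]
tool_rot: [0.707, 0.707, 0.0, 0.0]
force: [-2.7, 0.2, 5.8]
opening: 0.521
gripper_force: 30.0
```

>>> move_arm(
  steps=[
    {"tx": 0,"ty": 0,"tz": 0,"rx": 0,"ry": 0,"rz": 0,"hand": 0.45},
    {"tx": 0,"ty": 0,"tz": 0,"rx": 0,"ry": 0,"rz": 0,"hand": 0.35},
    {"tx": 0,"ty": 0,"tz": 0,"rx": 0,"ry": 0,"rz": 0,"hand": 0.2},
    {"tx": 0,"ty": 0,"tz": 0,"rx": 0,"ry": 0,"rz": 0,"hand": 0.1},
    {"tx": 0,"ty": 0,"tz": -1,"rx": 0,"ry": 0,"rz": 0,"hand": 0.1},
  ],
)

```text
t: 26.7
eef_pos: [467.9, -80.3, 30.1]
tool_rot: [0.707, 0.707, -0.001, -0.001]
force: [0.8, -1.0, -0.7]
opening: 0.895
gripper_force: 0.0
```

>>> move_arm(
  steps=[
    {"tx": 0,"ty": 0,"tz": -3,"rx": 0,"ry": 0,"rz": 0,"hand": 0.1},
    {"tx": 0,"ty": 0,"tz": -4,"rx": 0,"ry": 0,"rz": 0,"hand": 0},
    {"tx": 0,"ty": 0,"tz": -4,"rx": 0,"ry": 0,"rz": 0,"hand": 0},
    {"tx": 1.3,"ty": 4.2,"tz": 0,"rx": 0,"ry": 0,"rz": 0,"hand": 0},
    {"tx": 1.3,"ty": 4.2,"tz": 0,"rx": 0,"ry": 0,"rz": 0,"hand": 0},
  ],
)

```text
t: 27.32
eef_pos: [554.2, -54.4, 143.0]
tool_rot: [0.707, 0.707, 0.001, 0.002]
force: [-0.0, -0.9, 1.0]
opening: 1.004
gripper_force: 0.0
```

>>> move_arm(
  steps=[
    {"tx": 1.3,"ty": 4.2,"tz": 0,"rx": 0,"ry": 0,"rz": 0,"hand": 0},
    {"tx": 1.3,"ty": 4.2,"tz": 0,"rx": 0,"ry": 0,"rz": 0,"hand": 0},
    {"tx": 0,"ty": 0,"tz": 0,"rx": 0,"ry": 0,"rz": 0,"hand": 0},
    {"tx": 0,"ty": 0,"tz": 0,"rx": 0,"ry": 0,"rz": 0,"hand": 0},
  ],
)

```text
t: 27.82
eef_pos: [636.1, -28.5, 140.9]
tool_rot: [0.707, 0.707, -0.0, -0.0]
force: [-1.0, 0.5, 0.3]
opening: 1.001
gripper_force: 0.0
```

```bash
python3 - <<'E'
from h import *
s=manip.read_state();print(s["eef_pos"],s["tool_rot"])
d=manip.capture("scene")
for q,z in(("ivory_egg",38),("dark_egg",48),("dark_tile",12)):
      for r in manip.trace("scene",q)[:4]:
        vv,uu=np.nonzero(r["pixels"]);print(q,r["score"],ray(d,uu.mean(),vv.mean(),z)[:2].round(1))
cv2.imwrite("pics/s5.png",cv2.resize(d["color"][110:260,170:420,::-1],None,fx=3,fy=3,interpolation=2))
E
```

```text
[636.10237185 -28.49195187 140.86813908] [ 7.06729639e-01  7.07483671e-01 -2.50738428e-04 -1.02351290e-04]
ivory_egg 0.86 [517.7 128.9]
ivory_egg 0.72 [ 632.6 -162.9]
ivory_egg 0.61 [468.4 -82.4]
ivory_egg 0.17 [ 480.7 -232.8]
dark_egg 0.7 [642.7 -33. ]
dark_tile 0.69 [648.1 -36.6]
```

View pics/s5.png

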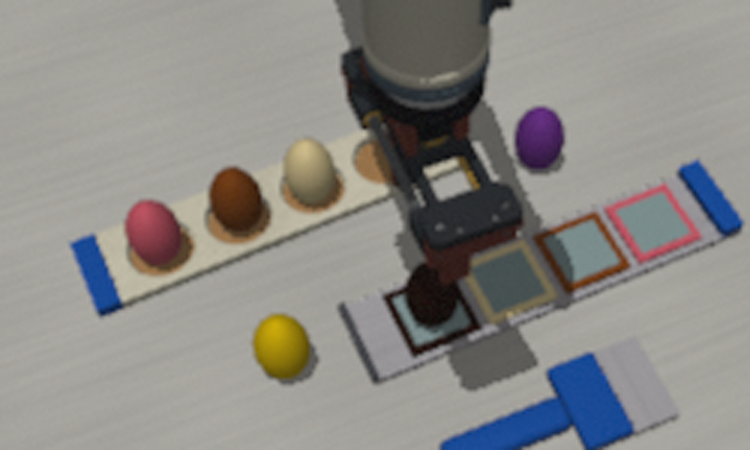

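Three eggs stand in their wells, and the gripper is above the dark egg.

>>> move_arm(
  steps=[
    {"tx": -0.1,"ty": 0.1,"tz": 2,"rx": 0,"ry": 0,"rz": 0,"hand": 0},
    {"tx": 0,"ty": 0,"tz": 4,"rx": 0,"ry": 0,"rz": 0,"hand": 0},
    {"tx": 0,"ty": 0,"tz": 3.5,"rx": 0,"ry": 0,"rz": 0,"hand": 0},
    {"tx": 0,"ty": 0,"tz": 1.5,"rx": 0,"ry": 0,"rz": 0,"hand": 0},
    {"tx": 0,"ty": 0,"tz": 0,"rx": 0,"ry": 0,"rz": 0,"hand": 0},
  ],
)

```text
t: 28.65
eef_pos: [636.5, -29.4, 29.1]
tool_rot: [0.707, 0.707, -0.001, -0.001]
force: [1.1, -0.3, 0.3]
opening: 1.002
gripper_force: 0.0
```

>>> move_arm(
  steps=[
    {"tx": 0,"ty": 0,"tz": 0,"rx": 0,"ry": 0,"rz": 0,"hand": 0.3},
    {"tx": 0,"ty": 0,"tz": 0,"rx": 0,"ry": 0,"rz": 0,"hand": 0.4},
    {"tx": 0,"ty": 0,"tz": 0,"rx": 0,"ry": 0,"rz": 0,"hand": 0.45},
    {"tx": 0,"ty": 0,"tz": 0,"rx": 0,"ry": 0,"rz": 0,"hand": 0.5},
    {"tx": 0,"ty": 0,"tz": 0,"rx": 0,"ry": 0,"rz": 0,"hand": 0.6},
  ],
)

```text
t: 29.28
eef_pos: [637.9, -29.3, 31.1]
tool_rot: [0.707, 0.707, 0.0, 0.0]
force: [0.4, 0.7, 1.2]
opening: 0.52
gripper_force: 30.0
```

>>> move_arm(
  steps=[
    {"tx": 0,"ty": 0,"tz": -0.5,"rx": 0,"ry": 0,"rz": 0,"hand": 0.6},
    {"tx": 0,"ty": 0,"tz": -2,"rx": 0,"ry": 0,"rz": 0,"hand": 0.6},
    {"tx": 0,"ty": 0,"tz": -4,"rx": 0,"ry": 0,"rz": 0,"hand": 0.6},
    {"tx": 0,"ty": 0,"tz": -4,"rx": 0,"ry": 0,"rz": 0,"hand": 0.6},
    {"tx": 0,"ty": 0,"tz": 0,"rx": 0,"ry": 0,"rz": 0,"hand": 0.6},
  ],
)

```text
t: 29.9
eef_pos: [639.7, -29.5, 142.2]
tool_rot: [0.707, 0.707, 0.003, 0.004]
force: [-0.2, 1.0, -1.2]
opening: 0.517
gripper_force: 30.0
```

>>> move_arm(
  steps=[
    {"tx": 0.2,"ty": -1.4,"tz": 0,"rx": 0,"ry": 0,"rz": 0,"hand": 0.6},
    {"tx": 0.4,"ty": -3,"tz": 0,"rx": 0,"ry": 0,"rz": 0,"hand": 0.6},
    {"tx": 0.6,"ty": -4.3,"tz": 0,"rx": 0,"ry": 0,"rz": 0,"hand": 0.6},
    {"tx": 0.6,"ty": -4.3,"tz": 0,"rx": 0,"ry": 0,"rz": 0,"hand": 0.6},
    {"tx": 0.4,"ty": -3,"tz": 0,"rx": 0,"ry": 0,"rz": 0,"hand": 0.6},
  ],
)

```text
t: 30.52
eef_pos: [475.5, -7.2, 134.7]
tool_rot: [0.707, 0.707, -0.0, -0.001]
force: [0.2, -0.3, -0.8]
opening: 0.524
gripper_force: 30.0
```

>>> move_arm(
  steps=[
    {"tx": 0.2,"ty": -1.4,"tz": 0,"rx": 0,"ry": 0,"rz": 0,"hand": 0.6},
    {"tx": 0,"ty": 0,"tz": 0,"rx": 0,"ry": 0,"rz": 0,"hand": 0.6},
    {"tx": 0,"ty": 0,"tz": 2,"rx": 0,"ry": 0,"rz": 0,"hand": 0.6},
    {"tx": 0,"ty": 0,"tz": 3,"rx": 0,"ry": 0,"rz": 0,"hand": 0.6},
    {"tx": 0,"ty": 0,"tz": 0,"rx": 0,"ry": 0,"rz": 0,"hand": 0.6},
  ],
)

```text
t: 31.15
eef_pos: [461.6, -5.4, 81.4]
tool_rot: [0.707, 0.707, -0.002, -0.003]
force: [0.7, -0.1, -1.4]
opening: 0.52
gripper_force: 30.0
```

>>> move_arm(
  steps=[
    {"tx": 0,"ty": 0,"tz": 0,"rx": 0,"ry": 0,"rz": 0,"hand": 0.6},
    {"tx": 0,"ty": 0,"tz": 3,"rx": 0,"ry": 0,"rz": 0,"hand": 0.6},
    {"tx": 0,"ty": 0,"tz": 2,"rx": 0,"ry": 0,"rz": 0,"hand": 0.6},
    {"tx": 0,"ty": 0,"tz": 0.6,"rx": 0,"ry": 0,"rz": 0,"hand": 0.6},
    {"tx": 0,"ty": 0,"tz": 0,"rx": 0,"ry": 0,"rz": 0,"hand": 0.6},
  ],
)

```text
t: 31.78
eef_pos: [464.0, -5.6, 30.4]
tool_rot: [0.707, 0.707, 0.0, 0.0]
force: [0.3, 0.6, -1.3]
opening: 0.523
gripper_force: 30.0
```

>>> move_arm(
  steps=[
    {"tx": 0,"ty": 0,"tz": 0.4,"rx": 0,"ry": 0,"rz": 0,"hand": 0.6},
    {"tx": 0,"ty": 0,"tz": 0,"rx": 0,"ry": 0,"rz": 0,"hand": 0.6},
    {"tx": 0,"ty": 0,"tz": 0,"rx": 0,"ry": 0,"rz": 0,"hand": 0.6},
  ],
)

```text
t: 32.15
eef_pos: [463.7, -5.5, 26.1]
tool_rot: [0.707, 0.707, 0.0, 0.0]
force: [0.4, -0.5, -1.0]
opening: 0.521
gripper_force: 30.0
```

Contact should come at about 21.1.

>>> move_arm(
  steps=[
    {"tx": 0,"ty": 0,"tz": 0.3,"rx": 0,"ry": 0,"rz": 0,"hand": 0.6},
    {"tx": 0,"ty": 0,"tz": 0.1,"rx": 0,"ry": 0,"rz": 0,"hand": 0.6},
    {"tx": 0,"ty": 0,"tz": 0,"rx": 0,"ry": 0,"rz": 0,"hand": 0.6},
  ],
)

```text
t: 32.52
eef_pos: [463.4, -5.5, 21.4]
tool_rot: [0.707, 0.707, -0.0, -0.0]
force: [0.8, -0.1, -1.1]
opening: 0.52
gripper_force: 30.0
```

>>> move_arm(
  steps=[
    {"tx": 0,"ty": 0,"tz": 0.1,"rx": 0,"ry": 0,"rz": 0,"hand": 0.6},
    {"tx": 0,"ty": 0,"tz": 0,"rx": 0,"ry": 0,"rz": 0,"hand": 0.6},
  ],
)

```text
t: 32.78
eef_pos: [463.6, -5.5, 21.0]
tool_rot: [0.707, 0.707, 0.0, 0.0]
force: [-2.0, 0.5, 2.0]
opening: 0.524
gripper_force: 30.0
```

>>> move_arm(
  steps=[
    {"tx": 0,"ty": 0,"tz": 0,"rx": 0,"ry": 0,"rz": 0,"hand": 0.45},
    {"tx": 0,"ty": 0,"tz": 0,"rx": 0,"ry": 0,"rz": 0,"hand": 0.35},
    {"tx": 0,"ty": 0,"tz": 0,"rx": 0,"ry": 0,"rz": 0,"hand": 0.2},
    {"tx": 0,"ty": 0,"tz": 0,"rx": 0,"ry": 0,"rz": 0,"hand": 0.1},
    {"tx": 0,"ty": 0,"tz": -1,"rx": 0,"ry": 0,"rz": 0,"hand": 0.1},
  ],
)

```text
t: 33.4
eef_pos: [462.8, -5.4, 30.2]
tool_rot: [0.707, 0.707, -0.001, -0.001]
force: [-0.7, 0.0, 0.1]
opening: 0.894
gripper_force: 0.0
```

>>> move_arm(
  steps=[
    {"tx": 0,"ty": 0,"tz": -3,"rx": 0,"ry": 0,"rz": 0,"hand": 0.1},
    {"tx": 0,"ty": 0,"tz": -4,"rx": 0,"ry": 0,"rz": 0,"hand": 0},
    {"tx": 0,"ty": 0,"tz": -5,"rx": 0,"ry": 0,"rz": 0,"hand": 0},
    {"tx": 4,"ty": 2,"tz": -2,"rx": 0,"ry": 0,"rz": 0,"hand": 0},
    {"tx": 4,"ty": 2,"tz": 0,"rx": 0,"ry": 0,"rz": 0,"hand": 0},
  ],
)

```text
t: 34.02
eef_pos: [505.2, 75.3, 174.7]
tool_rot: [0.707, 0.707, 0.002, 0.002]
force: [0.7, -0.5, -0.2]
opening: 1.002
gripper_force: 0.0
```

>>> move_arm(
  steps=[
    {"tx": 5,"ty": 0,"tz": 0,"rx": 0,"ry": 0,"rz": 0,"hand": 0},
    {"tx": 5,"ty": 0,"tz": 0,"rx": 0,"ry": 0,"rz": 0,"hand": 0},
    {"tx": 5,"ty": 0,"tz": 0,"rx": 0,"ry": 0,"rz": 0,"hand": 0},
    {"tx": 0,"ty": 0,"tz": 0,"rx": 0,"ry": 0,"rz": 0,"hand": 0},
  ],
)

```text
t: 34.52
eef_pos: [502.7, 227.4, 170.9]
tool_rot: [0.705, 0.709, 0.0, -0.0]
force: [0.7, -0.1, -0.4]
opening: 0.998
gripper_force: 0.0
```

```bash
python3 - <<'E'
from h import *
d=manip.capture("scene")
for q in("ruby","milk","ivory","dark"):
      for r in manip.trace("scene",q+"_egg")[:3]:
        vv,uu=np.nonzero(r["pixels"]);print(q,r["score"],ray(d,uu.mean(),vv.mean(),38)[:2].round(1))
cv2.imwrite("pics/s6.png",cv2.resize(d["color"][90:270,100:450,::-1],None,fx=2.2,fy=2.2,interpolation=2))
E
```

```text
ruby 0.61 [ 480.7 -231.2]
milk 0.61 [ 474.2 -154.9]
milk 0.4 [651.  -35.9]
milk 0.27 [ 480.2 -232. ]
ivory 0.86 [468.9 -82.9]
ivory 0.7 [ 632.3 -163.4]
ivory 0.56 [516.5 129.7]
dark 0.63 [465.1  -6.9]
dark 0.52 [ 479.6 -231.7]
```

View pics/s6.png

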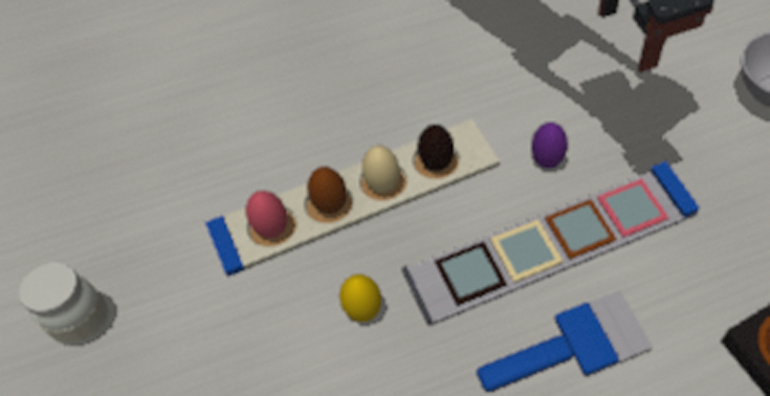

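All four eggs stand upright in their wells in the order ruby, milk, ivory, dark from the carton's blue end. The scraper, bowl and jar are untouched and the arm is clear.

```bash
python3 -c "
from plant import manip
print(manip.finish_job())"
```

```text
the job is handed in; nothing more can be done
None
```

The job is handed in: from the carton's blue end, the ruby, milk, ivory and dark eggs stand upright one to a well, set down gently, with the scraper, bowl and jar untouched.

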